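# Close the flower press over its hidden pin

### The arm

A 6-joint arm with a two-finger parallel gripper is mounted at the origin on the work surface. World frame = base frame: x ahead of the robot, y to its left, z up, the work surface at z = 0. Lengths are in m, angles in degrees, forces in N, time in s.
With the tool pointing down it reaches from about 0.375 to 0.9 m from the base axis. Payload 3.1 kg.
Tool frame: the origin (TCP) lies midway between the tips of the shut fingers; the grasp point (between the pads) lies 19 mm behind it; x points along the fingers, z is the direction in which the jaws open and shut, and the axes are right-handed (so a half turn about x gives the same grasp; the last joint's range is limited). The gripper opens to 87 mm and grips with 3 to 60 N. Pads are 19 mm wide; open, the fingers measure 117 mm over their backs; the gripper's body (75 mm by 190 mm) begins 51 mm behind the grasp point.
Start: joints at [-10.227, 30.224, 82.088, -0, 67.689, -10.227], TCP at [0.625, 0, 0.223] pointing down, gripper open.
Joint ranges: [-176.69, 176.69], [-43.24, 126.21], [12.49, 139.97], [-82, 262], [0, 151.66], [-163.58, 163.58]. Speed limits (degrees/s): [159.86, 159.86, 180, 180, 180, 180].

### API

Orientations are given as a 3x3 rotation matrix whose columns are the frame's x, y, z axes.
In Python, from rig import * gives the robot as it stands.
- The arm moves only by the tool play_rows, never from a script. Its argument "rows" is a list that holds one entry, the list of rows, each a list of 7 numbers: the shift along the tool's x, y, z in m, then the turn, a rotation vector about the tool's x, y, z in degrees, then the finger opening in m, from 0 to 0.087. A call has 1 to 12 rows; each row is the pose to reach, as a shift and turn from the pose commanded when the call began, along the tool's axes at that moment; what a row does not reach only later rows make up. A row lasts 1/10 s, in which the tool goes at most 50 mm and 8.59 degrees, less where a joint would pass 70% of its speed; a pose out of reach is approached as far as the arm can. A call with a gripper value outside its range is refused whole. The fingers move at their own pace and stop on an object; the grip force is fixed at half the most. Time passes only in rows, so rows that repeat a pose let the fingers close. It gives the time, the measured TCP pose, the force and the opening at its end, in the units of the state.
- read_state(): the state, without advancing time (a new reading comes with each control period).
- capture(name): name is "scene" or "side" or "wrist"; returns a dict with "pixels" (400x640x3 uint8, red, green, blue), "intrinsics" (3x3 intrinsics, pixels), "k1" (the pictures are not rectified: a ray, as slopes to the right and down, at radius r is drawn at 1 + k1 r^2 times it, then the intrinsics apply), "rvec" (rotation vector, rad) and "tvec" (3), from world to camera coordinates, as OpenCV has them. Camera axes: x right, y down, z forward; pixel columns grow to the right and rows downward; lengths in m; the calibration is good to about 2 mm. A picture is of the moment at which its call begins. There is no depth.
- hand_in(): hands the job in, once; it reports no verdict.
Trained networks look in the newest picture that a camera, given by its name, has taken for a name from the list of things; names that differ only in an ending like _2 or _b are one class to them, and where a whole thing is asked for, a point or a joint stands for the part that bears it (a point fixed in the world has none). Each returns a list of dicts, best first, with "p" (0 to 1); they miss things now and then, are a little off and sometimes report something else, mostly with a low value. They report only what shows in the picture. A call takes as long as a camera call. They do not tell look-alikes from the thing itself.
- trace(camera, target): "mask" (400x640 bool, what is visible of it) and "at" ([column, row] in pixels, amid what is visible of it).
The state is a dict: "time_s": time; "joint_positions": joint angles; "qvel": joint speeds; "tau": joint torques, N m; "position": TCP position; "tcp_rot": TCP orientation; "force": force on the tool from outside, world axes, zero at the start; "moment": the same for the moment, N m; "opening": opening from 0.0 (shut) to 1.0 (fully open).
Only numpy, scipy, OpenCV 4.12 (cv2) and the standard library are available. Lean on these libraries where they do the work, as an engineer would, in place of code of your own. Each camera call takes 0.05 s, during which the arm holds its last target.

### The job

Get the wooden flower press ready and press: lift the lid off the press by its knob and set it flat on the cork mat. Then take the square pressing plate by its bar handle, hold it level and square with the box, slide it about over the locating pin until its hole drops on, and push it down so that the sprung bed goes all the way to its stop. Finish still holding the plate pushed fully down, and leave the other things on the table where they are.

Things in the scene. Friction and masses are not known exactly. Their poses are not given: they have to be found in the camera images.
- press: the flower press: a square open wooden box, fixed to the table, 140 x 140 mm and 50 mm tall, walls 10 mm thick (inside 120 x 120 mm). Origin at the middle of its underside, x and y along its sides, z up.
- press_bed (a point): fixed point in the box's middle, 24 mm above its underside: where the top of the flat sprung bed (116 mm square) rests. A fixed steel pin, 10 mm thick with tapered tip, rises through a black-ringed opening to 10 mm above this point. It stands up to 5 mm off the middle in x and in y, differently each time, exact place not given: feel for it by sliding, or look once the lid is off.
- bed (a joint): how far the sprung bed has been pushed down, m: 0 at rest, 0.010 at its stop. It gives way above about 6 N of load (including the plate's own weight) and needs about 14 N at the stop.
- lid_center (a point): the loose lid lying on the press, centre half-way up its 56 mm height. From below: a lip 110 mm square, 6 mm thick (sits inside the box walls), a board 146 mm square, 10 mm thick, and in its middle a round upright knob, 28 mm in diameter, 40 mm tall (from 12 mm below to 28 mm above this point). About 0.2 kg. z up.
- plate_center (a point): the loose wooden pressing plate, centre half-way up its 68 mm height, standing on the table at one side of the press. A block 80 x 80 mm, 28 mm thick, with a bar handle on top: 60 mm long along its own x, 18 mm thick along its own y, 40 mm tall (from 6 mm below to 34 mm above this point). About 0.25 kg. z up.
- plate_hole (a point): middle of the plate's underside, mouth of its blind hole: 14 mm in diameter, 23 mm deep, with a 2 mm chamfer at the mouth. Height above the press's origin: 34 mm while the plate rides on top of the pin, 24 mm when it has dropped on and rests on the bed, 14 mm when pushed fully down.
- mat: thin cork mat fixed to the table at the other side of the press, 160 x 160 mm, 4 mm thick; origin in the middle of its underside.
- pot: bystander, leave it: open terracotta pot, 68 mm wide, 62 mm tall; origin in the middle of its underside.
- jar: bystander, leave it: glass jar with a steel cap, 56 mm wide, 75 mm tall; origin in the middle of its underside.
- spool: bystander, leave it: wooden wire spool standing on end, 48 mm wide, 40 mm tall; origin in the middle of its underside.
- hoop: bystander, leave it: wooden wreath hoop lying flat, 110 mm across, 16 mm tall; origin in the middle of its underside.
- shears: bystander, leave it: pruning shears lying flat, 150 mm long, 20 mm tall; origin at the pivot.
- slice: bystander, leave it: dark wooden disc lying flat, 80 mm across, 14 mm tall; origin in the middle of its underside.
- bowl: bystander, leave it: white bowl, 100 mm wide, 40 mm tall; origin in the middle of its underside.
There are look-alikes about, which are no part of the job. What is shaped like the part that bears lid_center but blue or red is not meant.

How it is judged:
By the outcome, as a careful person would: the job done as asked, in the order asked, and still so for the second after the job is handed in, while the arm keeps its last pose, push and grip.
It also fails if it takes over 67 s, if anything falls off the work surface, if the arm or the gripper's body presses on something with over 40 N, if the wrist force passes 120 N, or if a joint passes its speed limit or range.

## Working session

There is one attempt and no reset: what is moved stays moved. The work goes in short steps, Python scripts to look and compute and a tool call to move; the robot and the scene stay as the last step left them, time stands still between calls to the robot, and variables do not carry over. Pictures are saved under pics/ and viewed, and the job is handed in when it is done.

Besides the shell and the picture viewer there is one more tool, called after ">>>" by a JSON object that holds its "method" and its "body", one argument or row to a line. play_rows: Moves the arm, as the interface text tells. Its arguments: {"type":"object","properties":{"rows":{"type":"array"}},"required":["rows"]}

```bash
ls; mkdir -p pics; cat > h.py <<'E'
from rig import *
import numpy as np, cv2
def cam(n):
    c=capture(n); return c
def save(c,f,crop=None,s=1):
    im=np.array(c["pixels"],np.uint8)[:,:,::-1]
    if crop: x0,y0,x1,y1=crop; im=im[y0:y1,x0:x1]
    if s!=1: im=cv2.resize(im,None,fx=s,fy=s,interpolation=cv2.INTER_CUBIC)
    cv2.imwrite("pics/"+f,im)
def par(c):
    K=np.array(c["intrinsics"],float);R=cv2.Rodrigues(np.array(c["rvec"],float))[0];t=np.array(c["tvec"],float)
    return K,R,t,float(c["k1"])
def ray(c,px):
    K,R,t,k=par(c)
    d=np.linalg.inv(K)@np.array([px[0],px[1],1.]); xd=d[:2]; x=xd.copy()
    for _ in range(30): x=xd/(1+k*(x@x))
    return -R.T@t, R.T@np.array([x[0],x[1],1.])
def onz(c,px,z):
    o,d=ray(c,px); return o+d*(z-o[2])/d[2]
def proj(c,P):
    K,R,t,k=par(c); q=R@np.array(P,float)+t; x=q[:2]/q[2]; x=x*(1+k*(x@x)); return K[:2,:2]@x+K[:2,2]
def tri(obs):
    A=np.zeros((3,3));b=np.zeros(3)
    for c,px in obs:
        o,d=ray(c,px); d/=np.linalg.norm(d);M=np.eye(3)-np.outer(d,d);A+=M;b+=M@o
    return np.linalg.solve(A,b)
E
python3 - <<'E'
from h import *
for n in["scene","side","wrist"]:
    c=cam(n); save(c,n+"0.png")
    o,_=ray(c,(320,200)); print(n,o.round(3),onz(c,(320,200),0).round(3))
    for t in["press","lid_center","plate_center","mat"]:
        for d in trace(n,t)[:4]: print(t,round(d["p"],2),np.round(d["at"]),int(d["mask"].sum()))
s=read_state();print(s["time_s"],s["position"],s["tcp_rot"],s["force"])
E
```

```text
pics
scene [1.357 0.21  1.072] [ 0.467 -0.006  0.   ]
press 0.59 [304. 228.] 405
lid_center 0.89 [403. 169.] 1285
lid_center 0.71 [314. 208.] 1481
lid_center 0.67 [185. 171.] 1354
lid_center 0.59 [344. 178.] 243
plate_center 0.95 [231. 195.] 637
mat 0.79 [412. 226.] 2114
side [ 0.074 -0.77   0.918] [0.579 0.053 0.   ]
press 0.68 [323. 234.] 806
press 0.43 [380. 291.] 1244
lid_center 0.96 [324. 210.] 2215
lid_center 0.76 [407. 368.] 4231
lid_center 0.67 [192. 194.] 1887
lid_center 0.65 [260. 163.] 1516
plate_center 0.67 [258. 163.] 1614
plate_center 0.63 [378. 293.] 1200
mat 0.7 [260. 161.] 1637
wrist [0.624 0.08  0.383] [ 0.625 -0.035  0.   ]
press 0.71 [ 78. 211.] 3045
press 0.7 [262. 131.] 512
lid_center 0.96 [236. 197.] 21393
plate_center 0.82 [246. 368.] 963
0.75 [6.24971181e-01 1.97323570e-05 2.22586817e-01] [[ 8.23714392e-06 -7.03122299e-06  1.00000000e+00]
 [-4.23684402e-05  9.99999999e-01  7.03157198e-06]
 [-9.99999999e-01 -4.23684981e-05  8.23684601e-06]] [-0.421873    0.60080713 -0.15937051]
```

View pics/scene0.png

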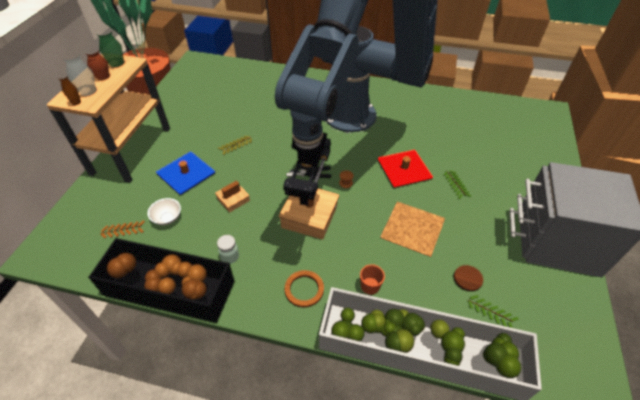

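View pics/side0.png

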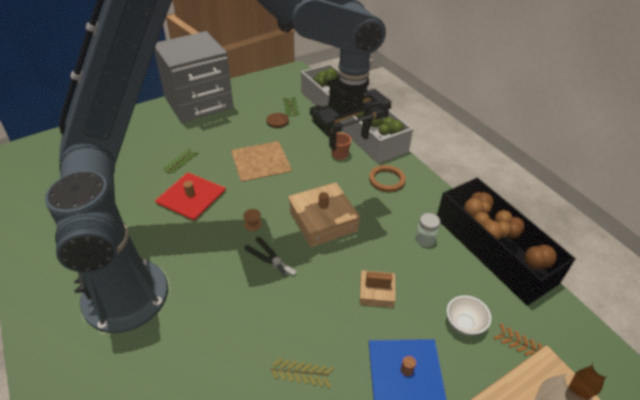

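View pics/wrist0.png

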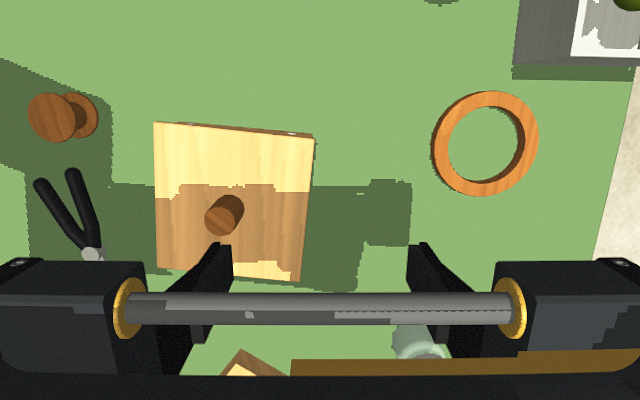

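The wooden lid on the press is at scene (314,208) and wrist (236,197). The red one (403,169) and the blue one (185,171) are the look-alikes, lying on the table. The plate is at scene (231,195), the mat at (412,226). I'll confirm with crops.

```bash
python3 - <<'E'
from h import *
c=cam("wrist"); 
for p in [(154,122),(315,137),(300,282),(157,267)]: print(onz(c,p,.06).round(4))
m=trace("wrist","lid_center")[0]["mask"].astype(np.uint8)
cn=max(cv2.findContours(m,0,1)[0],key=cv2.contourArea); print(cv2.approxPolyDP(cn,8,True)[:,0].tolist())
print("knobtop",onz(c,(218,222),.1).round(4))
s=cam("side");save(s,"sideplate.png",(340,250,420,320),8)
save(s,"sidelid.png",(280,180,370,250),8)
q=cam("scene");save(q,"sceneplate.png",(200,150,360,250),5)
d=trace("side","plate_center")
for e in d: print(e["p"],e["at"])
m=[e for e in d if abs(e["at"][0]-378)<15]
r=trace("scene","plate_center")
if m: print(tri([(s,m[0]["at"]),(q,r[0]["at"])]).round(3))
mm=trace("scene","mat")[0]; print(onz(q,mm["at"],.004)); print([ (e["p"],e["at"],onz(s,e["at"],.004)) for e in trace("side","mat")])
cn=max(cv2.findContours(mm["mask"].astype(np.uint8),0,1)[0],key=cv2.contourArea);a=cv2.approxPolyDP(cn,5,True)[:,0];print([onz(q,p,.004).round(3)[:2].tolist() for p in a])
E
```

```text
[0.4775 0.0553 0.06  ]
[0.6206 0.0416 0.06  ]
[ 0.6048 -0.1039  0.06  ]
[ 0.4611 -0.0875  0.06  ]
[[155, 123], [157, 265], [187, 270], [218, 241], [231, 246], [237, 276], [299, 281], [313, 139]]
knobtop [ 0.5391 -0.0244  0.1   ]
0.84 [377.8, 292.8]
0.34 [340.1, 143.4]
[ 0.639  0.05  -0.312]
[0.50799209 0.30262134 0.004     ]
[(0.81, [260.8, 161.3], array([0.50456536, 0.29385468, 0.004     ]))]
[[0.419, 0.239], [0.571, 0.212], [0.6, 0.363], [0.445, 0.392]]
```

View pics/sideplate.png

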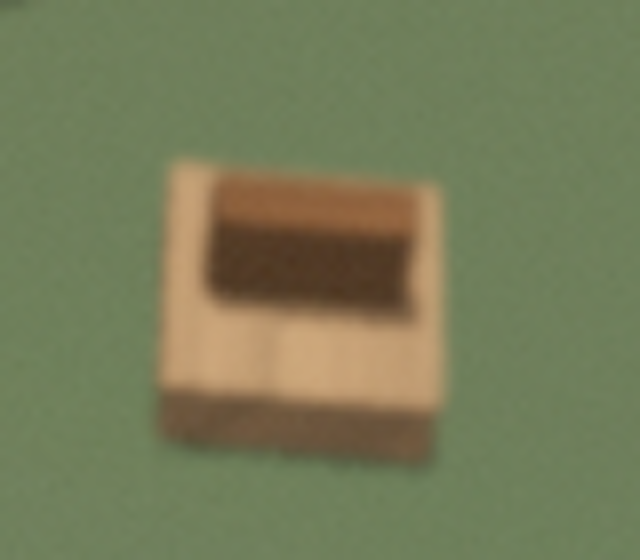

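View pics/sceneplate.png

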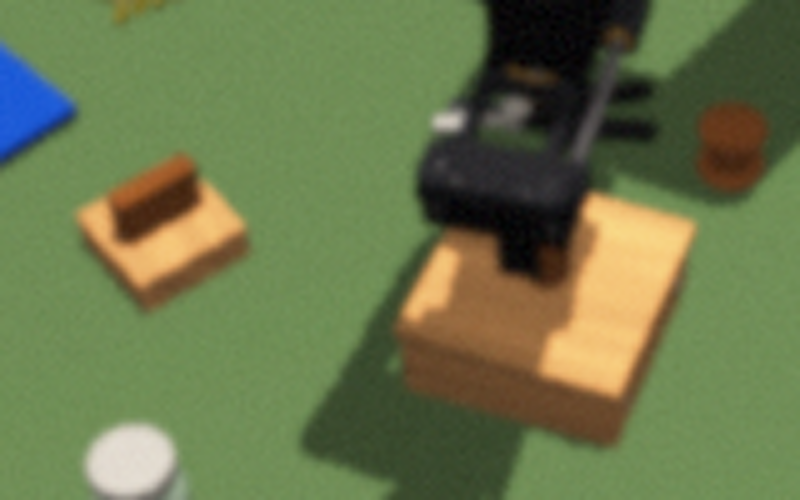

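View pics/sidelid.png

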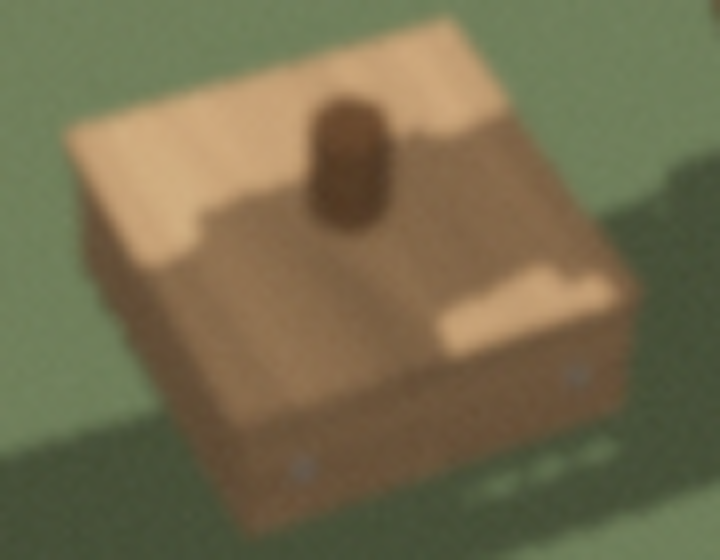

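```bash
python3 - <<'E'
from h import *
s=cam("side");q=cam("scene")
print("knob side",onz(s,(323.75,193.8),.1).round(4))
f=lambda p:(p[0]/8+340,p[1]/8+250)
g=lambda p:(p[0]/5+200,p[1]/5+150)
H=[f(p) for p in[(215,173),(418,192),(412,240),(212,226)]]
print("H side",[onz(s,p,.068).round(4)[:2].tolist() for p in H])
B=[f(p) for p in[(172,162),(442,186),(440,408),(160,387)]]
W=[onz(s,p,.028).round(4)[:2] for p in B];print("block side",W,np.mean(W,0))
B=[g(p) for p in[(78,215),(190,165),(248,230),(148,290)]]
W=[onz(q,p,.028).round(4)[:2] for p in B];print("block scene",W,np.mean(W,0))
H=[g(p) for p in[(112,193),(180,153),(197,170),(118,210)]]
W=[onz(q,p,.068).round(4)[:2] for p in H];print("H scene",W,np.mean(W,0))
print("red",onz(s,(191,195),.016),onz(q,(404,169),.016))
E
```

```text
knob side [ 0.5443 -0.021   0.1   ]
H side [[0.5134, -0.2674], [0.5603, -0.3026], [0.5485, -0.3155], [0.5019, -0.2826]]
block side [array([ 0.5252, -0.2338]), array([ 0.5908, -0.2825]), array([ 0.5419, -0.3463]), array([ 0.4764, -0.2995])] [ 0.533575 -0.290525]
block scene [array([ 0.5442, -0.3405]), array([ 0.4844, -0.2854]), array([ 0.5296, -0.2278]), array([ 0.5928, -0.2721])] [ 0.53775 -0.28145]
H scene [array([ 0.5527, -0.3058]), array([ 0.5095, -0.2765]), array([ 0.5209, -0.2605]), array([ 0.5653, -0.2966])] [ 0.5371  -0.28485]
red [0.258185   0.23990064 0.016     ] [0.27189934 0.24659313 0.016     ]
```

```bash
cat >> h.py <<'E'
def goto(x,y,z,yaw=None):
    # relative tool shift from the measured pose; yaw = world yaw of tool y axis
    s=read_state();R=np.array(s["tcp_rot"]);p=np.array(s["position"])
    d=R.T@(np.array([x,y,z])-p)
    print("shift",d.round(4),"cur",p.round(4),"yaw_y",np.degrees(np.arctan2(-R[0,1],R[1,1])).round(2),"F",np.round(s["force"],1),"t",s["time_s"],"op",s["opening"])
E
python3 -c "
from h import *
goto(.541,-.024,.068)"
```

```text
shift [ 0.1545 -0.024  -0.084 ] cur [0.625  0.     0.2225] yaw_y 0.0 F [-0.5 -0.4  0.3] t 1.25 op 0.9983308384776965
```

>>> {"method": "play_rows", "body": {
  "rows": [
    [[0.03, -0.012, -0.042, 3, 0, 0, 0.087], [0.05, -0.0235, -0.083, 6, 0, 0, 0.087], [0.08, -0.0235, -0.083, 6, 0, 0, 0.087], [0.11, -0.0235, -0.083, 6, 0, 0, 0.087], [0.135, -0.0235, -0.083, 6, 0, 0, 0.087], [0.152, -0.0235, -0.083, 6, 0, 0, 0.087], [0.154, -0.0235, -0.083, 6, 0, 0, 0.06], [0.154, -0.0235, -0.083, 6, 0, 0, 0.03], [0.154, -0.0235, -0.083, 6, 0, 0, 0.0], [0.154, -0.0235, -0.083, 6, 0, 0, 0.0], [0.154, -0.0235, -0.083, 6, 0, 0, 0.0], [0.154, -0.0235, -0.083, 6, 0, 0, 0.0]]
  ]
}}

```text
time_s: 2.45
position: [0.5423, -0.0235, 0.0692]
tcp_rot: [[0.001, 0.105, 0.995], [-0.0, 0.995, -0.105], [-1.0, -0.0, 0.001]]
force: [-0.1, 0.6, 0.4]
opening: 0.538
```

>>> {"method": "play_rows", "body": {
  "rows": [
    [[0, 0, 0, 0, 0, 0, 0.0], [0, 0, 0, 0, 0, 0, 0.0], [0, 0, 0, 0, 0, 0, 0.0], [0, 0, 0, 0, 0, 0, 0.0], [0, 0, 0, 0, 0, 0, 0.0], [0, 0, 0, 0, 0, 0, 0.0], [0, 0, 0, 0, 0, 0, 0.0], [0, 0, 0, 0, 0, 0, 0.0]]
  ]
}}

```text
time_s: 3.25
position: [0.5415, -0.0234, 0.0686]
tcp_rot: [[-0.001, 0.104, 0.995], [0.0, 0.995, -0.104], [-1.0, 0.0, -0.001]]
force: [-2.8, -0.4, 4.1]
opening: 0.313
```

Gripped (27 mm). Lift.

>>> {"method": "play_rows", "body": {
  "rows": [
    [[0, 0, 0, 0, 0, 0, 0.0], [-0.01, 0, 0, 0, 0, 0, 0.0], [-0.03, 0, 0, 0, 0, 0, 0.0], [-0.05, 0, 0, 0, 0, 0, 0.0], [-0.07, 0, 0, 0, 0, 0, 0.0], [-0.09, 0, 0, 0, 0, 0, 0.0], [-0.11, 0, 0, 0, 0, 0, 0.0], [-0.12, 0, 0, 0, 0, 0, 0.0], [-0.12, 0, 0, 0, 0, 0, 0.0]]
  ]
}}

```text
time_s: 4.15
position: [0.5435, -0.0238, 0.1901]
tcp_rot: [[0.004, 0.105, 0.995], [-0.001, 0.995, -0.105], [-1.0, -0.001, 0.005]]
force: [-0.0, 0.9, -1.7]
opening: 0.309
```

```bash
python3 - <<'E'
from h import *
goto(.507,.298,.029+.05)
s=cam("side");save(s,"side1.png",(180,60,500,320),2.4)
E
```

```text
shift [ 0.1106  0.3163 -0.0704] cur [ 0.5435 -0.0238  0.1901] yaw_y -6.0 F [-0.   0.9 -1.7] t 4.15 op 0.3090811366695555
```

View pics/side1.png

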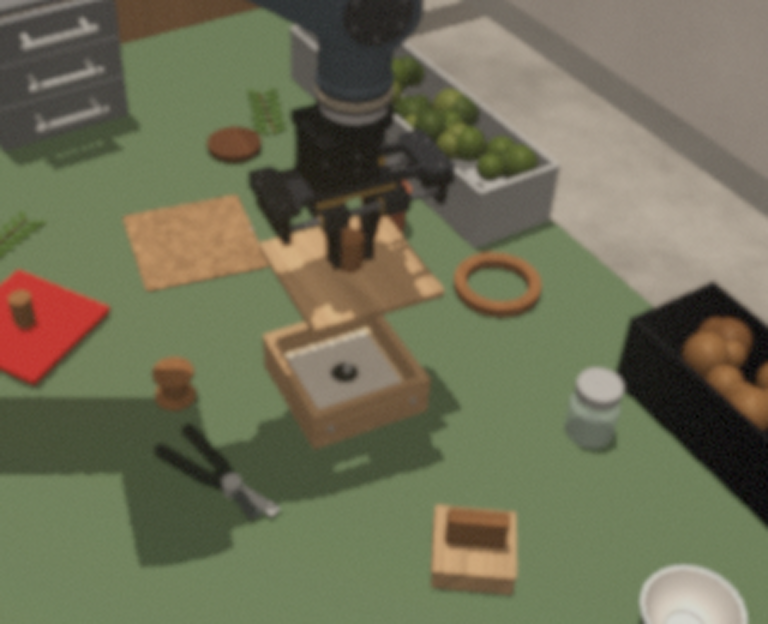

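>>> {"method": "play_rows", "body": {
  "rows": [
    [[0, 0.02, -0.005, 0, 0, 0, 0.0], [0, 0.06, -0.014, 1, 0, 0, 0.0], [0, 0.1, -0.022, 2, 0, 0, 0.0], [0, 0.14, -0.031, 3, 0, 0, 0.0], [0, 0.18, -0.04, 4, 0, 0, 0.0], [0, 0.22, -0.05, 4.5, 0, 0, 0.0], [0, 0.26, -0.058, 4.5, 0, 0, 0.0], [0, 0.295, -0.066, 4.5, 0, 0, 0.0], [0.02, 0.3165, -0.0705, 4.5, 0, 0, 0.0], [0.06, 0.3165, -0.0705, 4.5, 0, 0, 0.0], [0.1, 0.3165, -0.0705, 4.5, 0, 0, 0.0], [0.11, 0.3165, -0.0705, 4.5, 0, 0, 0.0]]
  ]
}}

```text
time_s: 5.4
position: [0.5006, 0.2974, 0.0732]
tcp_rot: [[-0.011, 0.182, 0.983], [-0.004, 0.983, -0.182], [-1.0, -0.006, -0.01]]
force: [-0.7, 0.3, -1.7]
opening: 0.314
```

```bash
python3 - <<'E'
from h import *
goto(.507,.298,.029)
s=cam("side");save(s,"side2.png",(180,60,400,240),3.5)
s=cam("scene");save(s,"scene2.png",(320,100,500,300),3)
E
```

```text
shift [0.0441 0.002  0.0067] cur [0.5006 0.2974 0.0732] yaw_y -10.46 F [-0.7  0.3 -1.7] t 5.4 op 0.3139507305834231
```

View pics/side2.png

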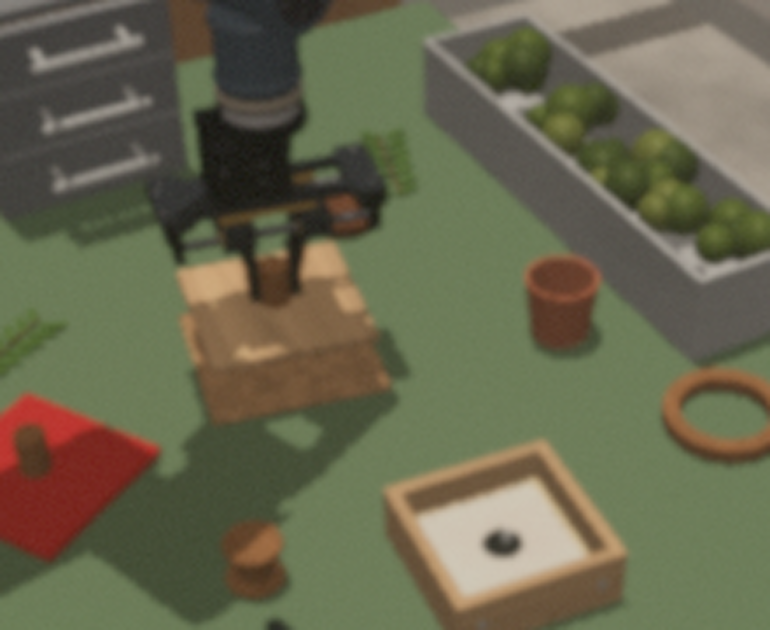

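View pics/scene2.png

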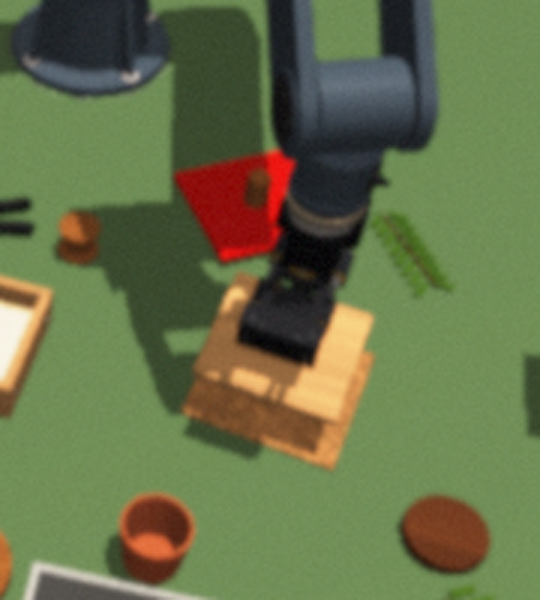

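>>> {"method": "play_rows", "body": {
  "rows": [
    [[0.01, 0, 0, 0, 0, 0, 0.0], [0.02, 0, 0, 0, 0, 0, 0.0], [0.03, 0, 0, 0, 0, 0, 0.0], [0.04, 0, 0, 0, 0, 0, 0.0], [0.04, 0, 0, 0, 0, 0, 0.0], [0.04, 0, 0, 0, 0, 0, 0.0]]
  ]
}}

```text
time_s: 6.1
position: [0.5049, 0.2986, 0.0383]
tcp_rot: [[-0.0, 0.182, 0.983], [-0.0, 0.983, -0.182], [-1.0, -0.0, -0.0]]
force: [-0.7, 0.3, -2.3]
opening: 0.317
```

>>> {"method": "play_rows", "body": {
  "rows": [
    [[0.004, 0, 0, 0, 0, 0, 0.0], [0.007, 0, 0, 0, 0, 0, 0.0], [0.009, 0, 0, 0, 0, 0, 0.0], [0.0105, 0, 0, 0, 0, 0, 0.0], [0.0105, 0, 0, 0, 0, 0, 0.0]]
  ]
}}

```text
time_s: 6.6
position: [0.5049, 0.2987, 0.0286]
tcp_rot: [[0.0, 0.182, 0.983], [-0.0, 0.983, -0.182], [-1.0, -0.0, 0.0]]
force: [-0.3, -1.2, 3.2]
opening: 0.315
```

Contact (force +3 N). Release slowly and rise.

>>> {"method": "play_rows", "body": {
  "rows": [
    [[0, 0, 0, 0, 0, 0, 0.045], [0, 0, 0, 0, 0, 0, 0.06], [0, 0, 0, 0, 0, 0, 0.08], [0, 0, 0, 0, 0, 0, 0.08], [0, 0, 0, 0, 0, 0, 0.08], [0, 0, 0, 0, 0, 0, 0.08], [-0.02, 0, 0, 0, 0, 0, 0.08], [-0.05, 0, 0, 0, 0, 0, 0.08], [-0.09, 0, 0, 0, 0, 0, 0.08], [-0.13, 0, 0, 0, 0, 0, 0.08], [-0.16, 0, 0, 0, 0, 0, 0.08], [-0.16, 0, 0, 0, 0, 0, 0.08]]
  ]
}}

```text
time_s: 7.8
position: [0.508, 0.2999, 0.193]
tcp_rot: [[0.01, 0.182, 0.983], [0.004, 0.983, -0.182], [-1.0, 0.005, 0.009]]
force: [0.4, 0.5, 0.2]
opening: 0.921
```

```bash
python3 - <<'E'
from h import *
goto(.535,-.286,.2)
s=cam("side");save(s,"side3.png",(180,60,400,240),3.5)
s=cam("wrist");save(s,"wrist3.png")
E
```

```text
shift [-0.0089 -0.5711  0.1333] cur [0.508  0.2999 0.193 ] yaw_y -10.49 F [0.4 0.5 0.2] t 7.8 op 0.9209314349291703
```

View pics/side3.png

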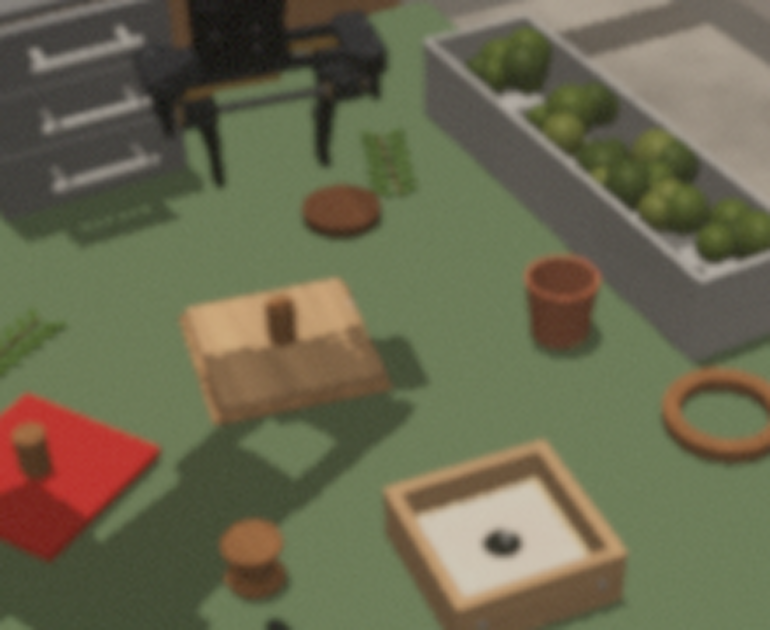

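View pics/wrist3.png

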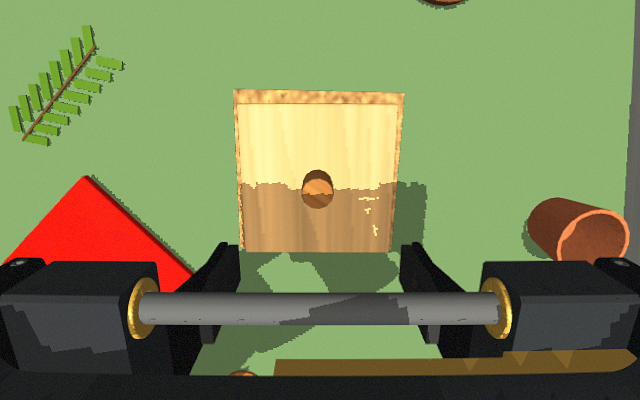

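>>> {"method": "play_rows", "body": {
  "rows": [
    [[-0.01, -0.03, 0.01, 0, 0, 0, 0.087], [-0.02, -0.07, 0.02, -1, 0, 0, 0.087], [-0.031, -0.11, 0.032, -2, 0, 0, 0.087], [-0.031, -0.155, 0.045, -3, 0, 0, 0.087], [-0.031, -0.2, 0.058, -4.5, 0, 0, 0.087], [-0.031, -0.245, 0.07, -4.5, 0, 0, 0.087], [-0.031, -0.29, 0.083, -4.5, 0, 0, 0.087], [-0.031, -0.33, 0.095, -4.5, 0, 0, 0.087], [-0.031, -0.356, 0.1025, -4.5, 0, 0, 0.087], [-0.031, -0.356, 0.1025, -4.5, 0, 0, 0.087], [-0.031, -0.356, 0.1025, -4.5, 0, 0, 0.087], [-0.031, -0.356, 0.1025, -4.5, 0, 0, 0.087]]
  ]
}}

```text
time_s: 9.1
position: [0.5398, -0.0687, 0.2179]
tcp_rot: [[-0.003, 0.104, 0.995], [0.002, 0.995, -0.104], [-1.0, 0.001, -0.003]]
force: [-0.5, 0.8, -0.1]
opening: 1.001
```

```bash
python3 - <<'E'
from h import *
goto(.535,-.286,.2)
s=cam("wrist");save(s,"wrist4.png"); np.save("w4.npy",{k:s[k] for k in s},allow_pickle=True)
s=cam("side");save(s,"side4.png",(280,180,370,250),8);np.save("s4.npy",{k:s[k] for k in s},allow_pickle=True)
E
```

```text
shift [ 0.0176 -0.2166  0.0178] cur [ 0.5398 -0.0687  0.2179] yaw_y -5.95 F [-0.5  0.8 -0.1] t 9.1 op 1.0013295616813422
```

View pics/wrist4.png

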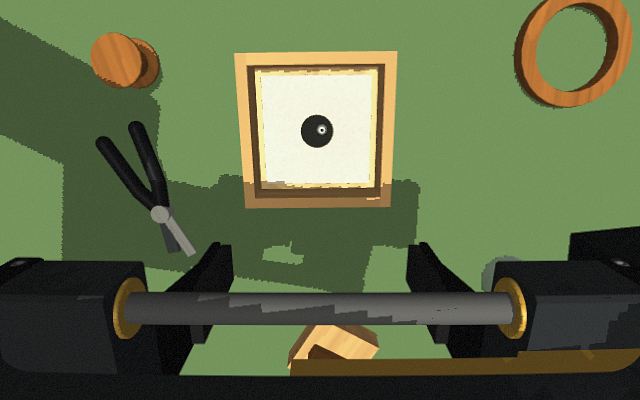

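View pics/side4.png

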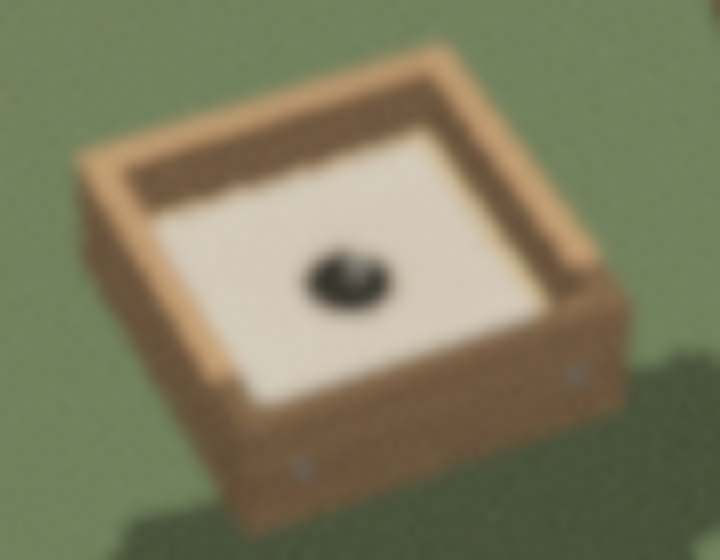

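```bash
python3 - <<'E'
from h import *
s=np.load("w4.npy",allow_pickle=True).item()
save(s,"w4a.png",(285,100,350,160),10); save(s,"w4b.png",(225,40,405,215),3.4)
E
```

```text
(no output)
```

View pics/w4a.png

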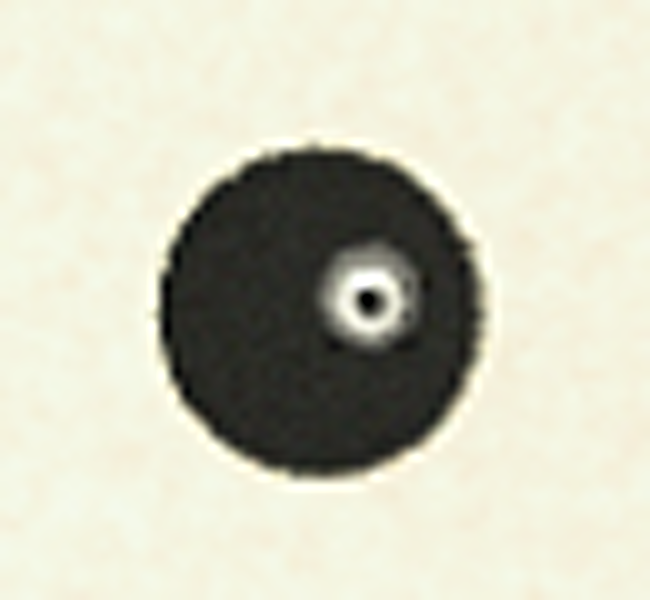

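View pics/w4b.png

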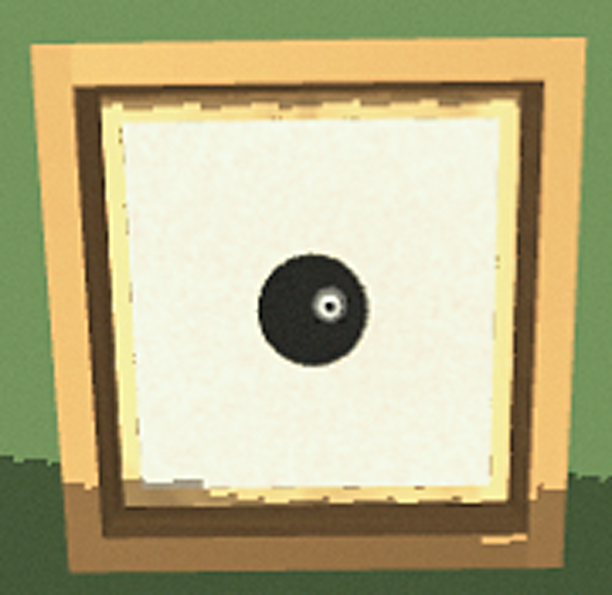

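```bash
python3 - <<'E'
from h import *
s=np.load("w4.npy",allow_pickle=True).item()
u=lambda p,x0,y0,k:((p[0]+.5)/k-.5+x0,(p[1]+.5)/k-.5+y0)
C=np.array([onz(s,u(p,225,40,3.4),.05) for p in [(31,44),(587,38),(563,567),(72,572)]])[:,:2]
print(C.round(4),C.mean(0).round(4))
for i in range(4):
    d=C[(i+1)%4]-C[i];print(np.linalg.norm(d).round(4),(np.degrees(np.arctan2(d[1],d[0]))).round(2))
c=C.mean(0)
pin=onz(s,u((368,299),285,100,10),.034); ring=onz(s,u((321,312),285,100,10),.024)
print("pin",pin.round(4),"ring",ring.round(4))
q=np.load("s4.npy",allow_pickle=True).item()
print("side pin",onz(q,u((357,265),280,180,8),.034).round(4),"ring",onz(q,u((347,280),280,180,8),.024).round(4))
E
```

```text
[[ 0.4778  0.0513]
 [ 0.6169  0.0381]
 [ 0.604  -0.1006]
 [ 0.4656 -0.0877]] [ 0.5411 -0.0247]
0.1397 -5.42
0.1393 -95.28
0.139 174.69
0.1396 85.0
pin [ 0.5455 -0.0228  0.034 ] ring [ 0.5408 -0.0245  0.024 ]
side pin [ 0.5447 -0.0255  0.034 ] ring [ 0.5434 -0.0216  0.024 ]
```

>>> {"method": "play_rows", "body": {
  "rows": [
    [[0, -0.02, 0.005, -7, 0, 0, 0.087], [0, -0.05, 0.012, -14, 0, 0, 0.087], [0, -0.08, 0.02, -21, 0, 0, 0.087], [0, -0.11, 0.028, -28, 0, 0, 0.087], [0, -0.14, 0.035, -35, 0, 0, 0.087], [0, -0.17, 0.042, -42, 0, 0, 0.087], [0, -0.2, 0.05, -49, 0, 0, 0.087], [0, -0.225, 0.055, -55, 0, 0, 0.087], [0, -0.241, 0.0594, -59.5, 0, 0, 0.087], [0, -0.241, 0.0594, -59.5, 0, 0, 0.087], [0, -0.241, 0.0594, -59.5, 0, 0, 0.087], [0, -0.241, 0.0594, -59.5, 0, 0, 0.087]]
  ]
}}

```text
time_s: 10.4
position: [0.5747, -0.314, 0.2189]
tcp_rot: [[-0.001, -0.804, 0.594], [0.001, 0.594, 0.804], [-1.0, 0.001, 0.0]]
force: [0.3, 0.5, -0.3]
opening: 0.999
```

```bash
python3 - <<'E'
from h import *
goto(.535,-.286,.2)
s=cam("wrist");save(s,"wrist5.png"); np.save("w5.npy",{k:s[k] for k in s},allow_pickle=True)
print([(d["p"],d["at"]) for d in trace("wrist","plate_center")])
print(np.round(read_state()["joint_positions"],1))
E
```

```text
shift [ 0.019   0.0485 -0.0011] cur [ 0.5747 -0.314   0.2189] yaw_y 53.53 F [ 0.3  0.5 -0.3] t 10.4 op 0.9988880384366958
[(0.84, [313.6, 127.0]), (0.38, [555.4, 8.9])]
[-38.4  32.8  77.6   0.   69.6 -92. ]
```

View pics/wrist5.png

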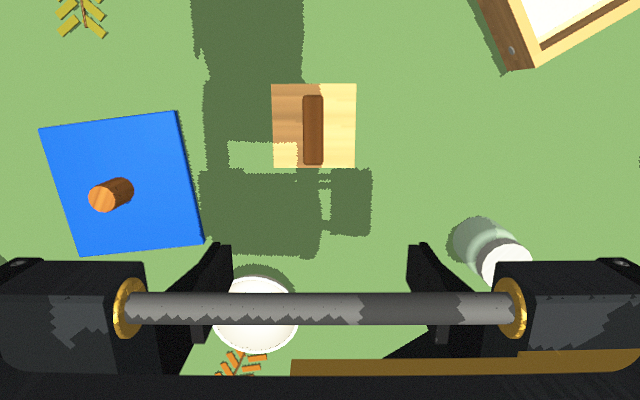

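```bash
python3 - <<'E'
from h import *
s=np.load("w5.npy",allow_pickle=True).item()
save(s,"w5a.png",(264,76,364,176),6)
E
```

```text
(no output)
```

View pics/w5a.png

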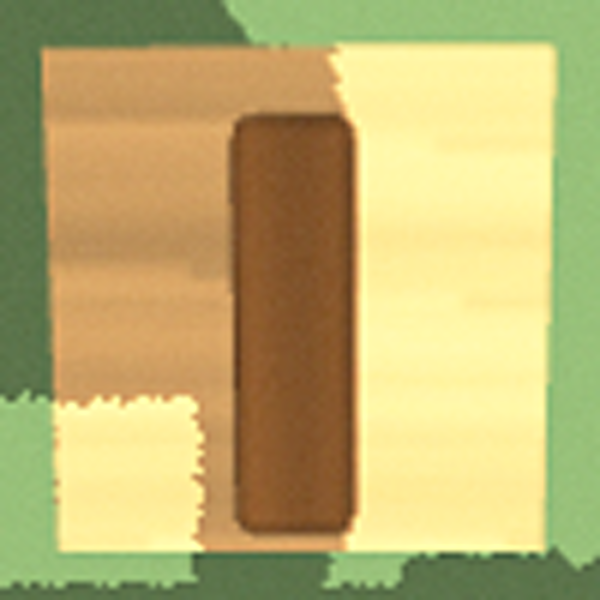

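```bash
python3 - <<'E'
from h import *
s=np.load("w5.npy",allow_pickle=True).item()
u=lambda p:((p[0]+.5)/6-.5+264,(p[1]+.5)/6-.5+76)
def f(P,z):
    C=np.array([onz(s,u(p),z) for p in P])[:,:2]
    for i in range(4):
        d=C[(i+1)%4]-C[i];print(np.linalg.norm(d).round(4),(np.degrees(np.arctan2(d[1],d[0]))).round(2))
    print(C.mean(0).round(4)); return C.mean(0)
f([(42,47),(555,44),(547,550),(58,551)],.028)
m=f([(231,115),(352,115),(354,533),(236,533)],.068)
goto(m[0],m[1],.036)
E
```

```text
0.0798 53.82
0.08 -35.8
0.0811 -126.37
0.0798 143.26
[ 0.5311 -0.2898]
0.0168 53.5
0.0589 -36.06
0.0173 -126.49
0.0589 143.46
[ 0.5306 -0.29  ]
shift [ 0.1832  0.0498 -0.0068] cur [ 0.5748 -0.3143  0.2191] yaw_y 53.56 F [-0.1  0.3  0.7] t 10.5 op 1.0076250892808063
```

>>> {"method": "play_rows", "body": {
  "rows": [
    [[0.01, 0.03, -0.004, 0, 0, 0, 0.087], [0.03, 0.05, -0.007, 0, 0, 0, 0.087], [0.07, 0.05, -0.007, 0, 0, 0, 0.087], [0.11, 0.05, -0.007, 0, 0, 0, 0.087], [0.14, 0.05, -0.007, 0, 0, 0, 0.087], [0.165, 0.05, -0.007, 0, 0, 0, 0.087], [0.178, 0.05, -0.007, 0, 0, 0, 0.087], [0.184, 0.05, -0.007, 0, 0, 0, 0.06], [0.186, 0.05, -0.007, 0, 0, 0, 0.03], [0.186, 0.05, -0.007, 0, 0, 0, 0.0], [0.186, 0.05, -0.007, 0, 0, 0, 0.0], [0.186, 0.05, -0.007, 0, 0, 0, 0.0]]
  ]
}}

```text
time_s: 11.7
position: [0.531, -0.2923, 0.0342]
tcp_rot: [[0.002, -0.804, 0.595], [-0.001, 0.595, 0.804], [-1.0, -0.002, -0.0]]
force: [0.2, 0.2, 0.1]
opening: 0.632
```

>>> {"method": "play_rows", "body": {
  "rows": [
    [[0, 0, 0, 0, 0, 0, 0.0], [0, 0, 0, 0, 0, 0, 0.0], [0, 0, 0, 0, 0, 0, 0.0], [0, 0, 0, 0, 0, 0, 0.0], [0, 0, 0, 0, 0, 0, 0.0], [0, 0, 0, 0, 0, 0, 0.0], [0, 0, 0, 0, 0, 0, 0.0], [0, 0, 0, 0, 0, 0, 0.0]]
  ]
}}

```text
time_s: 12.5
position: [0.5305, -0.2916, 0.0331]
tcp_rot: [[0.0, -0.804, 0.595], [0.0, 0.595, 0.804], [-1.0, -0.0, 0.0]]
force: [1.0, 1.8, 0.3]
opening: 0.203
```

>>> {"method": "play_rows", "body": {
  "rows": [
    [[-0.01, 0, 0, 0, 0, 0, 0.0], [-0.04, 0, 0, 0, 0, 0, 0.0], [-0.07, 0, 0, 0, 0, 0, 0.0], [-0.1, 0.01, 0.015, -3, 0, 0, 0.0], [-0.11, 0.03, 0.045, -8, 0, 0, 0.0], [-0.11, 0.055, 0.084, -14, 0, 0, 0.0], [-0.11, 0.08, 0.122, -20, 0, 0, 0.0], [-0.11, 0.105, 0.16, -26, 0, 0, 0.0], [-0.11, 0.13, 0.2, -31.2, 0, 0, 0.0], [-0.11, 0.147, 0.2255, -31.2, 0, 0, 0.0], [-0.11, 0.147, 0.2255, -31.2, 0, 0, 0.0], [-0.11, 0.147, 0.2255, -31.2, 0, 0, 0.0]]
  ]
}}

```text
time_s: 13.7
position: [0.5461, -0.0227, 0.1433]
tcp_rot: [[-0.0, -0.996, 0.09], [-0.001, 0.09, 0.996], [-1.0, 0.0, -0.001]]
force: [-1.1, -0.3, -2.0]
opening: 0.205
```

```bash
python3 - <<'E'
from h import *
s=cam("side");save(s,"side6.png",(260,140,390,260),5)
s=cam("wrist");save(s,"wrist6.png")
goto(.5463,-.023,.0331+.054)
E
```

```text
shift [0.0561 0.0003 0.0012] cur [ 0.5465 -0.0242  0.1432] yaw_y 84.67 F [ 0.   0.5 -1.7] t 13.8 op 0.20801785297896505
```

View pics/side6.png

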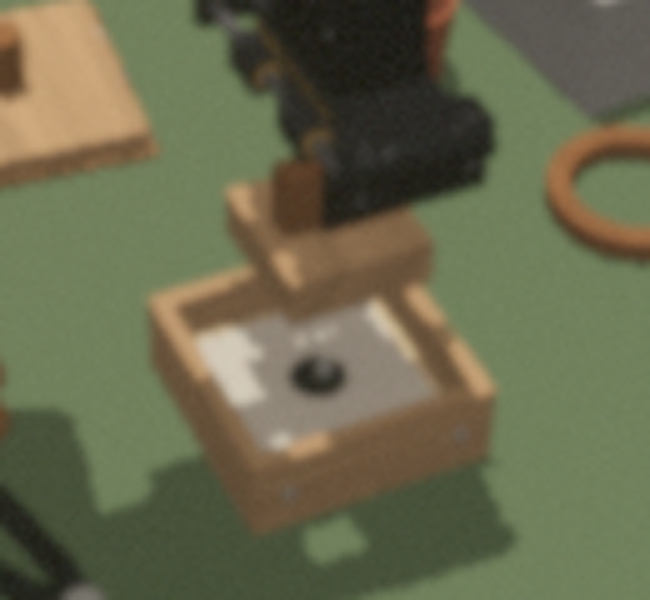

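View pics/wrist6.png

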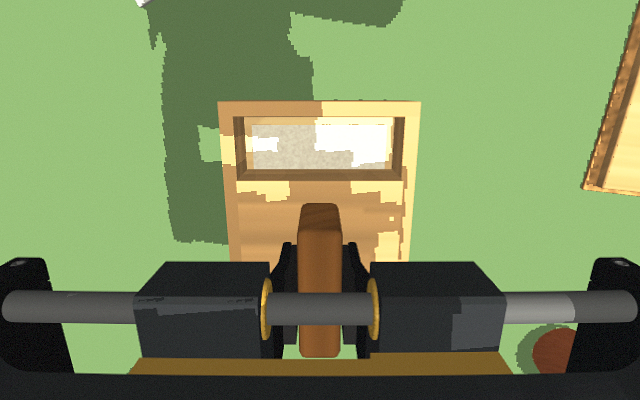

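>>> {"method": "play_rows", "body": {
  "rows": [
    [[0.02, 0, 0.0005, 0, 0, 0, 0.0], [0.04, 0, 0.001, 0, 0, 0, 0.0], [0.055, 0, 0.001, 0, 0, 0, 0.0], [0.065, 0, 0.001, 0, 0, 0, 0.0], [0.07, 0, 0.001, 0, 0, 0, 0.0], [0.074, 0, 0.001, 0, 0, 0, 0.0], [0.076, 0, 0.001, 0, 0, 0, 0.0], [0.077, 0, 0.001, 0, 0, 0, 0.0], [0.077, 0, 0.001, 0, 0, 0, 0.0]]
  ]
}}

```text
time_s: 14.7
position: [0.5467, -0.0221, 0.0664]
tcp_rot: [[0.001, -0.996, 0.092], [-0.0, 0.092, 0.996], [-1.0, -0.001, -0.0]]
force: [-0.3, -0.2, -2.5]
opening: 0.204
```

>>> {"method": "play_rows", "body": {
  "rows": [
    [[0.001, 0, 0, 0, 0, 0, 0.0], [0.002, 0, 0, 0, 0, 0, 0.0], [0.003, 0, 0, 0, 0, 0, 0.0], [0.004, 0, 0, 0, 0, 0, 0.0], [0.004, 0, 0, 0, 0, 0, 0.0]]
  ]
}}

```text
time_s: 15.2
position: [0.5464, -0.0221, 0.0619]
tcp_rot: [[-0.0, -0.996, 0.092], [0.0, 0.092, 0.996], [-1.0, 0.0, 0.0]]
force: [0.3, -0.0, -1.3]
opening: 0.206
```

>>> {"method": "play_rows", "body": {
  "rows": [
    [[0.001, 0, 0, 0, 0, 0, 0.0], [0.002, 0, 0, 0, 0, 0, 0.0], [0.003, 0, 0, 0, 0, 0, 0.0], [0.004, 0, 0, 0, 0, 0, 0.0], [0.005, 0, 0, 0, 0, 0, 0.0], [0.005, 0, 0, 0, 0, 0, 0.0]]
  ]
}}

```text
time_s: 15.8
position: [0.5465, -0.0221, 0.0571]
tcp_rot: [[0.0, -0.996, 0.092], [-0.0, 0.092, 0.996], [-1.0, -0.0, -0.0]]
force: [0.0, -0.5, -1.4]
opening: 0.209
```

Hole is on the pin with no side force. Push down onto the bed.

>>> {"method": "play_rows", "body": {
  "rows": [
    [[0.001, 0, 0, 0, 0, 0, 0.0], [0.002, 0, 0, 0, 0, 0, 0.0], [0.003, 0, 0, 0, 0, 0, 0.0], [0.004, 0, 0, 0, 0, 0, 0.0], [0.005, 0, 0, 0, 0, 0, 0.0], [0.006, 0, 0, 0, 0, 0, 0.0], [0.006, 0, 0, 0, 0, 0, 0.0]]
  ]
}}

```text
time_s: 16.5
position: [0.5465, -0.0221, 0.0516]
tcp_rot: [[0.0, -0.996, 0.092], [-0.0, 0.092, 0.996], [-1.0, -0.0, -0.0]]
force: [-2.2, 0.2, 8.0]
opening: 0.204
```

>>> {"method": "play_rows", "body": {
  "rows": [
    [[0.001, 0, 0, 0, 0, 0, 0.0], [0.002, 0, 0, 0, 0, 0, 0.0], [0.003, 0, 0, 0, 0, 0, 0.0], [0.004, 0, 0, 0, 0, 0, 0.0], [0.005, 0, 0, 0, 0, 0, 0.0], [0.0055, 0, 0, 0, 0, 0, 0.0], [0.0055, 0, 0, 0, 0, 0, 0.0]]
  ]
}}

```text
time_s: 17.2
position: [0.5465, -0.0221, 0.047]
tcp_rot: [[0.001, -0.996, 0.092], [-0.0, 0.092, 0.996], [-1.0, -0.001, -0.0]]
force: [-3.9, 0.6, 13.1]
opening: 0.205
```

>>> {"method": "play_rows", "body": {
  "rows": [
    [[0.0005, 0, 0, 0, 0, 0, 0.0], [0.001, 0, 0, 0, 0, 0, 0.0], [0.001, 0, 0, 0, 0, 0, 0.0], [0.001, 0, 0, 0, 0, 0, 0.0]]
  ]
}}

```text
time_s: 17.6
position: [0.5466, -0.0221, 0.047]
tcp_rot: [[0.001, -0.996, 0.092], [-0.0, 0.092, 0.996], [-1.0, -0.001, -0.0]]
force: [-4.6, 1.7, 19.0]
opening: 0.205
```

```bash
python3 - <<'E'
from h import *
s=cam("side");save(s,"side7.png",(180,80,460,310),2.6)
goto(.5463,-.023,.0471)
print(np.array(read_state()["tcp_rot"]).round(4))
E
```

```text
shift [-0.0001  0.0002 -0.0009] cur [ 0.5466 -0.0221  0.047 ] yaw_y 84.71 F [-3.3  0.9 19.8] t 17.65 op 0.2032198817200274
[[ 1.100e-03 -9.957e-01  9.210e-02]
 [-4.000e-04  9.210e-02  9.957e-01]
 [-1.000e+00 -1.100e-03 -3.000e-04]]
```

View pics/side7.png

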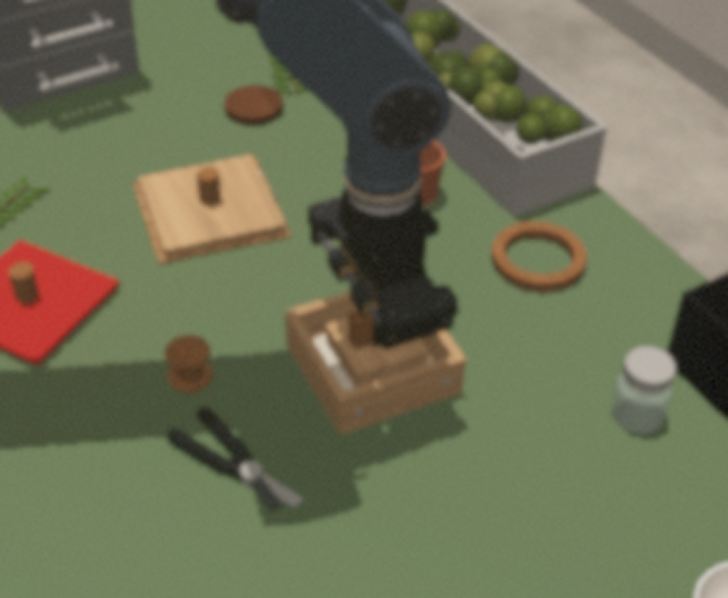

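The plate is level and square in the box at about (380,345) in the crop, the lid lies flat on the mat at (208,205), and the spool, shears, hoop and jar haven't moved.

```bash
python3 -c "
from rig import *
print(hand_in())
s=read_state();print(s['time_s'],s['position'],s['force'])"
```

```text
the job is handed in; nothing more can be done
None
the job is handed in; nothing more can be done
```

I lifted the wooden lid off by its knob and set it flat on the cork mat. I then took the plate by its bar handle, lowered it onto the pin and pushed the sprung bed down to its stop. It was handed in at about 17.7 s with the gripper still holding the plate down.

- **Finding the pin:** I located the pin in the wrist picture once the lid was off. The hole dropped on at the first try, so I did not need to slide the plate about.
- **Last checks:**
  - The underside of the plate was about 14 mm above the table, the fully-down height.
  - Pushing about 1 mm further raised the force from 13 N to about 19 N with no movement, so the bed is at its stop.
  - The plate was level to about 0.1° and within about 0.1° of square, going by my estimate of the box's angle.
  - There was a small side force of 3–5 N while pushing.
- **Other things on the table:** the spool, shears, hoop, jar and slice looked unmoved in the last side picture. The pot was partly hidden and the bowl only just in frame, but the arm did not touch either.

No check failed. The cameras differed by 3–10 mm on where the lid, pin, plate and mat were. I used the wrist view for the pin and the plate, and values between the cameras' readings for the lid and the mat.

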